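Nip down a chamber cover on one diagonal

ROBOT

A 6-joint arm with a two-finger parallel gripper is mounted at the origin on the work surface. World frame = base frame: x ahead of the robot, y to its left, z up, the work surface at z = 0. Lengths are in mm, angles in rad, forces in N, time in s.
With the tool pointing down it reaches from about 250 to 850 mm from the base axis. Payload 12.5 kg.
Tool frame: the origin (TCP) lies between the finger pads; the fingertips stand 22 mm ahead of it and the grasp point (between the pads) lies 3 mm ahead of it; z points along the fingers, y is the line along which they close (so a half turn about z gives the same grasp; the last joint's range is limited). The gripper opens to 93 mm and grips with 3 to 60 N. Pads are 15 mm wide; open, the fingers measure 128 mm over their backs; the gripper's body (75 mm by 188 mm) begins 65 mm behind the grasp point.
Start: joints at [-1.38, 0.351, 1.652, -0, 1.139, -0.085], TCP at [149.794, -529.194, 240.633] pointing down, gripper open.
Joint ranges: [-2.75, 2.75], [-0.79, 2.1], [0.01, 2.65], [-1.57, 4.71], [0.07, 3.14], [-2.87, 2.87]. Speed limits (rad/s): [2.22, 2.22, 2.79, 3.14, 3.14, 3.14].

INTERFACE

Orientations are given as a unit quaternion [x, y, z, w].
In Python, from workcell import * gives the robot as it stands.
- The arm moves only by the tool carry_out, never from a script. Its argument "steps" is a list of rows, each a list of 2 entries, a list of its own where there are three numbers: the shift along the tool's x, y, z in mm, then the turn about the tool's z in rad. In form: [[[tx, ty, tz], turn], ...]. A call has exactly 10 rows; each row shifts and turns the commanded pose from where the row before left it, along the tool's axes as they then stand; what a row does not reach is not made up. A row lasts 1/12 s, in which the tool goes at most 41.7 mm and 7.16 degrees, less where a joint would pass 70% of its speed; a pose out of reach is approached as far as the arm can. A call with a gripper value outside its range is refused whole. "fingers" is the finger opening in mm, from 0 to 93, set as the call begins (left out, the last holds). The fingers move at their own pace and stop on an object; "force" is the grip in N (left out, the last holds). Time passes only in rows, so rows that do not move let the fingers close, or fill a call up. It gives the time, the measured TCP pose, the force, the opening and the grip force at its end, in the units of the state.
- get_state(): the state, without advancing time (a new reading comes with each control period).
- grab_frame(name): name is "side" or "top"; returns a dict with "pixels" (480x640x3 uint8, blue, green, red), "z_map" (480x640 float32, mm along the optical axis (not along the pixel's ray), 0 where there is no reading), "fx", "fy", "cx", "cy" (pixels), "camera_from_world" (4x4, takes a point from world to camera coordinates). Camera axes: x right, y up, looking along -z (the intrinsics and any distortion apply to the point x, -y, -z); pixel columns grow to the right and rows downward; lengths in mm; the calibration is good to about 2 mm. A picture is of the moment at which its call begins.
- sign_off(): hands the job in; it is judged then, once.
The state is a dict: "time_s": time; "joints": joint angles; "qd": joint speeds; "joint_torque": joint torques, N m; "eef_pos": TCP position; "orientation": TCP orientation; "ft_force": force on the tool from outside, world axes, zero at the start; "ft_torque": the same for the moment, N m; "width": finger opening in mm; "finger_force": force on a finger pad.
Only numpy, scipy, OpenCV 4.12 (cv2) and the standard library are available. Lean on these libraries where they do the work, as an engineer would, in place of code of your own. Each camera call takes 0.05 s, during which the arm holds its last target. There are 200 camera calls.

TASK

Start closing the vacuum chamber's gasketed cover in cross order: turn the red wing screw clockwise until it is fully tight against its stop (less than a quarter turn), and only then tighten the wing screw diagonally across from it just as far. Leave the two other wing screws loose as they are, and let go when done.

Things in the scene. Friction and masses are not known exactly. Their poses are not given: they have to be found in the camera images.
- chamber: White round vacuum chamber fixed to the bench, 196 mm across, 104 mm high to the face of its round aluminium cover, which has a black gasket under it, a flat sight glass in the middle and four wing screws at the corners of a 106 mm square. A brass nozzle sticks out low on its -x side. Origin: centre of its underside, on the bench; z up.
- red (a joint): The red wing screw, axis at (53, 53) mm in the chamber's frame. One straight wing 46 x 9 mm, flat sides z 118 to 138 mm (ears to 144): grip its middle across the 9 mm at z 128 to 132. Value in rad, clockwise from above: wing along chamber x at 0; 0 to 0.4 loose (the start); 1.4 tight, a hard stop. Stays where left (0.05 N m), never rises or sinks.
- opposite (a joint): The diagonally opposite black wing screw, axis at (-53, -53) mm in the chamber's frame. One straight wing 46 x 9 mm, flat sides z 118 to 138 mm (ears to 144): grip its middle across the 9 mm at z 128 to 132. Value in rad, clockwise from above: wing along chamber x at 0; 0 to 0.4 loose (the start); 1.4 tight, a hard stop. Stays where left (0.05 N m), never rises or sinks.
- beside_a (a joint): A black (beside the red) wing screw, axis at (-53, 53) mm in the chamber's frame. One straight wing 46 x 9 mm, flat sides z 118 to 138 mm (ears to 144): grip its middle across the 9 mm at z 128 to 132. Value in rad, clockwise from above: wing along chamber x at 0; 0 to 0.4 loose (the start); 1.4 tight, a hard stop. Stays where left (0.05 N m), never rises or sinks.
- beside_b (a joint): A black (beside the red) wing screw, axis at (53, -53) mm in the chamber's frame. One straight wing 46 x 9 mm, flat sides z 118 to 138 mm (ears to 144): grip its middle across the 9 mm at z 128 to 132. Value in rad, clockwise from above: wing along chamber x at 0; 0 to 0.4 loose (the start); 1.4 tight, a hard stop. Stays where left (0.05 N m), never rises or sinks.

How it is judged (in metres and radians):
On the way, in this order (a step that is already met when the one before it is completed fails the run):
1. the red wing screw is tight (within 0.2 rad of its stop) while the one across from it is still loose (below 0.7 rad) (value of joint red above 1.2 rad and value of joint opposite below 0.7 rad), for 0.2 s.
2. the wing screw across from the red one is tight too (within 0.2 rad of its stop) (value of joint each of opposite, red above 1.2 rad), for 0.2 s.
At the end, for the whole second after the job is handed in: The red wing screw and the one diagonally across from it are both within 0.2 rad of the stop at 1.4 (above 1.2), and the two others are still loose (below 0.7) (all of step 2 and value of joint each of beside_a, beside_b below 0.7 rad); the robot touches nothing.
It fails at once if one of the two wing screws beside the red one is turned beyond 0.7 rad (value of joint any of beside_a, beside_b above 0.7 rad).
It also fails if it takes over 48 s, if anything falls off the work surface, if the arm or the gripper's body presses on something with over 40 N, if the wrist force passes 120 N, or if a joint passes its speed limit or range.

## Working session

There is one attempt and no reset: what is moved stays moved. The work goes in short steps, Python scripts to look and compute and a tool call to move; the robot and the scene stay as the last step left them, time stands still between calls to the robot, and variables do not carry over. Pictures are saved under pics/ and viewed, at most 10 in all, crops included, and the job is handed in when it is done.

Besides the shell and the picture viewer there is one more tool, called by a JSON object that holds its "api" and its "payload", one argument or row to a line. carry_out: Moves the arm, as the interface text tells. Its arguments: {"type":"object","properties":{"steps":{"type":"array"},"fingers":{"type":"number"},"force":{"type":"number"}},"required":["steps"]}

```bash
mkdir -p pics
python3 - <<'E'
from workcell import *
import cv2,numpy as np
s=get_state();print(s)
for n in("top","side"):
    f=grab_frame(n);cv2.imwrite(f"pics/{n}0.png",f["pixels"]);np.savez(f"{n}0.npz",**f)
    print(n,f["fx"],f["fy"],f["cx"],f["cy"],np.round(f["camera_from_world"],3).tolist(),[k for k in f])
E
```

```text
{'time_s': 0.0, 'joints': array([-1.37960742e+00,  3.51259560e-01,  1.65239138e+00,  2.35544767e-05,
        1.13910323e+00, -8.46185975e-02]), 'qd': array([ 5.12118359e-04, -2.54810881e-03,  2.87853804e-04,  8.53067305e-05,
        7.98612261e-04,  1.27394941e-03]), 'joint_torque': array([-1.64447483e-03, -4.97316313e+01, -2.85259473e+01,  6.98468182e-02,
        2.56695139e-02, -1.03470522e-04]), 'eef_pos': array([ 149.74006425, -528.90678861,  240.10107258]), 'orientation': array([ 9.90506849e-01,  1.37462160e-01, -2.02525178e-05, -5.80505484e-04]), 'ft_force': array([-0.06385019,  0.20587881,  0.56124995]), 'ft_torque': array([-0.01560178, -0.02215559,  0.00845511]), 'finger_force': 0.0, 'width': 92.83446947765036}
top 540.6130598517576 540.6130598517576 314.86204408417353 234.82781348130047 [[-0.028, -0.999, 0.022, 39.983], [0.988, -0.024, 0.15, -579.042], [-0.149, 0.026, 0.988, -727.803], [0.0, 0.0, 0.0, 1.0]] ['pixels', 'z_map', 'fx', 'fy', 'cx', 'cy', 'camera_from_world']
side 624.9148852128079 624.9148852128079 321.7730654430851 244.99711056980624 [[-0.808, -0.588, -0.015, 477.006], [0.391, -0.555, 0.734, -275.417], [-0.44, 0.588, 0.679, -740.007], [0.0, 0.0, 0.0, 1.0]] ['pixels', 'z_map', 'fx', 'fy', 'cx', 'cy', 'camera_from_world']
```

View pics/top0.png

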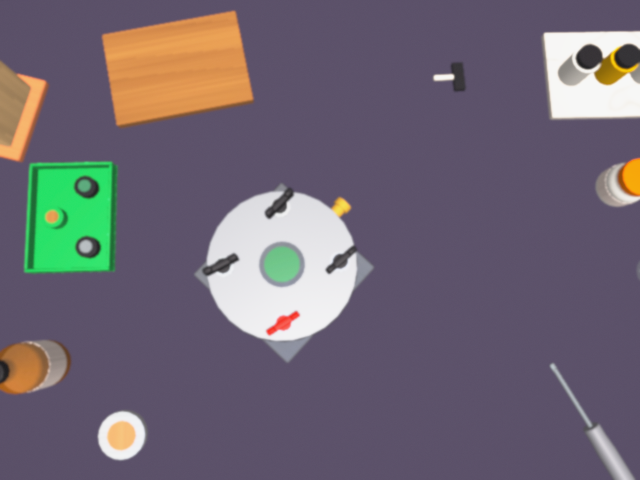

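View pics/side0.png

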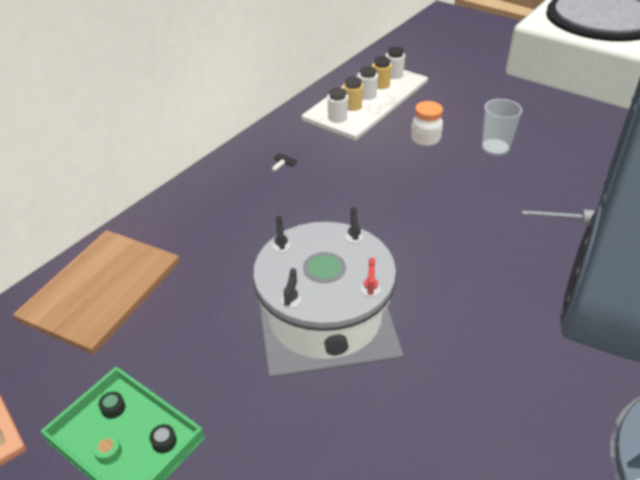

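The top view shows red at (283,322), the opposite screw at (279,203), and the side screws at (221,265) and (341,260). The nozzle is at (341,207). The side view agrees with this layout. Next I'll measure the wings.

```bash
cat > h.py <<'E'
import numpy as np,cv2
def world(f):
    T=np.linalg.inv(f["camera_from_world"]);z=f["z_map"].astype(float)
    v,u=np.mgrid[:480,:640]
    P=np.stack([(u-f["cx"])/f["fx"]*z,-(v-f["cy"])/f["fy"]*z,-z],-1)
    return P@T[:3,:3].T+T[:3,3]
def ray(f,uv,h):
    T=np.linalg.inv(f["camera_from_world"])
    uv=np.atleast_2d(uv).astype(float)
    d=np.c_[(uv[:,0]-f["cx"])/f["fx"],-(uv[:,1]-f["cy"])/f["fy"],-np.ones(len(uv))]@T[:3,:3].T
    return T[:3,3]+d*((h-T[2,3])/d[:,2])[:,None]
def wings(f,centres,h=141,win=30):
    hsv=cv2.cvtColor(f["pixels"],cv2.COLOR_BGR2HSV);W=world(f);out={}
    for n,(cu,cv) in centres.items():
        if n=="red": m=((hsv[...,0]<10)|(hsv[...,0]>170))&(hsv[...,1]>130)
        else: m=hsv[...,2]<95
        m=m.copy();k=np.zeros_like(m);k[cv-win:cv+win,cu-win:cu+win]=1;m&=k
        c,l,st,_=cv2.connectedComponentsWithStats(m.astype(np.uint8))
        i=1+np.argmax(st[1:,4]);vu=np.argwhere(l==i)[:,::-1]
        P=ray(f,vu,h)[:,:2];r=cv2.minAreaRect(P.astype(np.float32))
        b=cv2.boxPoints(r);e=max((b[1]-b[0],b[2]-b[1]),key=np.linalg.norm)
        zz=W[l==i];zz=zz[zz[:,2]>122]
        c3=cv2.minAreaRect(zz[:,:2].astype(np.float32)) if len(zz)>5 else None
        ev=np.linalg.eigh(np.cov(P.T))[1][:,1]
        out[n]=(np.array(r[0]),np.arctan2(e[1],e[0])%np.pi)
        print(n,len(vu),"rect",np.round(r[0],1),np.round(r[1],1),"ang",round(np.arctan2(e[1],e[0])%np.pi,3),"pca",round(np.arctan2(ev[1],ev[0])%np.pi,3),"depth rect",c3 and np.round(c3[0],1),c3 and np.round(c3[1],1),"z",np.round(np.percentile(zz[:,2],[5,50,95]),0) if len(zz) else None)
    return out
E
python3 - <<'E'
from h import *
f=dict(np.load("top0.npz"))
o=wings(f,dict(red=(283,322),opposite=(279,203),beside_b=(221,265),beside_a=(341,260)))
W=world(f)
m=(abs(W[...,2]-104)<5)
k=np.zeros_like(m);k[180:350,195:370]=1;m&=k
# cover: circle fit through contour
c=max(cv2.findContours(m.astype(np.uint8),0,1)[0],key=cv2.contourArea)[:,0]
P=ray(f,c,104)[:,:2];print("cover",cv2.minEnclosingCircle(P.astype(np.float32)),np.median(W[m][:,2]),np.mean(P,0))
print("glass z",W[265,282])
cen=np.mean([o[k][0] for k in o],0);d=o["red"][0]-o["opposite"][0];e=o["beside_b"][0]-o["beside_a"][0]
print(cen,np.linalg.norm(d),np.linalg.norm(e),"yaw",np.arctan2(d[1],d[0])-np.pi/4,np.arctan2(e[1],e[0])+np.pi/4)
E
```

```text
red 262 rect [458.1  69.6] [14.5 41.6] ang 2.328 pca 2.11 depth rect [459.2  70.2] [12.8 42.4] z [137. 140. 146.]
opposite 309 rect [606.1  69.2] [14.5 46.8] ang 2.385 pca 2.391 depth rect [607.5  71.3] [11.8 44.7] z [128. 140. 146.]
beside_b 293 rect [529.6 144.4] [14.4 44.5] ang 2.015 pca 1.992 depth rect [531.5 145.1] [11.5 43.8] z [128. 140. 146.]
beside_a 234 rect [534.5  -4.4] [12.2 46.7] ang 2.326 pca 2.243 depth rect [535.2  -3.4] [11.4 44.7] z [137. 140. 146.]
cover ((533.8289184570312, 71.24369812011719), 97.83780670166016) 105.56672995555402 [540.15757131  71.51696769]
glass z [531.76861304  70.13488676 107.63345301]
[532.07591248  69.71541739] 147.93961952247204 148.90576263873604 yaw 2.353669571212895 2.38944606984771
```

{"api": "carry_out", "payload": {
  "steps": [
    [[23,-24.6,0],0],
    [[23,-24.6,0],0],
    [[23,-24.6,0],0],
    [[23,-24.6,0],0],
    [[23,-24.6,0],0],
    [[23,-24.6,0],0],
    [[23,-24.6,0],0],
    [[23,-24.6,0],0],
    [[23,-24.6,0],0],
    [[23,-24.6,0],0]
  ],
  "fingers": 45,
  "force": 30
}}

```text
time_s: 0.93
eef_pos: [304.4, -228.3, 240.6]
orientation: [0.991, 0.137, -0.0, -0.0]
ft_force: [0.2, -0.5, -0.2]
width: 45.0
finger_force: 0.0
```

{"api": "carry_out", "payload": {
  "steps": [
    [[23,-24.6,0],0],
    [[23,-24.6,0],0],
    [[23,-24.6,0],0],
    [[23,-24.6,0],0],
    [[23,-24.6,0],0],
    [[23,-24.6,0],0],
    [[23,-24.6,0],0],
    [[23,-24.6,0],0],
    [[23,-24.6,0],0],
    [[23,-24.6,0],0]
  ]
}}

```text
time_s: 1.77
eef_pos: [458.7, 71.3, 240.5]
orientation: [0.99, 0.138, -0.0, -0.0]
ft_force: [1.1, -0.1, -0.0]
width: 45.4
finger_force: 0.0
```

{"api": "carry_out", "payload": {
  "steps": [
    [[0,0,0],-0.11],
    [[0,0,0],-0.11],
    [[0,0,0],-0.11],
    [[0,0,0],-0.11],
    [[0,0,0],-0.11],
    [[0,0,0],-0.11],
    [[0,0,0],-0.11],
    [[0,0,0],-0.11],
    [[0,0,0],-0.11],
    [[0,0,0],-0.11]
  ]
}}

```text
time_s: 2.6
eef_pos: [458.3, 69.5, 240.4]
orientation: [0.771, 0.637, -0.0, -0.0]
ft_force: [0.5, 0.4, -0.5]
width: 45.0
finger_force: 0.0
```

Run:
```python
from h import *
for n in("top0","side0"):
    f=dict(np.load(n+".npz"));W=world(f)
    for k,c in dict(red=(458.8,70),opp=(608,71.8),ba=(535.2,-3.4),bb=(531.5,145.1)).items():
        m=(np.hypot(W[...,0]-c[0],W[...,1]-c[1])<27)&(W[...,2]>132)&(W[...,2]<150)
        P=W[m][:,:2]
        if len(P)<20: print(n,k,len(P));continue
        w,v=np.linalg.eigh(np.cov(P.T));a=np.arctan2(v[1,1],v[0,1])%np.pi
        r=cv2.minAreaRect(P.astype(np.float32))
        print(n,k,len(P),"pca",round(a,3),"rect",np.round(r,1) if 0 else r)
```

```text
top0 red 282 pca 2.115 rect ((458.9425048828125, 70.00535583496094), (8.96113395690918, 45.48843002319336), 31.1342830657959)
top0 opp 287 pca 2.336 rect ((608.262939453125, 72.03086853027344), (9.035296440124512, 45.493431091308594), 43.21924591064453)
top0 ba 272 pca 2.25 rect ((534.6358642578125, -3.4627227783203125), (9.045602798461914, 45.18988800048828), 38.94862365722656)
top0 bb 297 pca 2.024 rect ((532.6923828125, 145.6555633544922), (8.913485527038574, 45.34782028198242), 26.111663818359375)
side0 red 213 pca 2.112 rect ((457.4505310058594, 71.54505920410156), (8.912282943725586, 46.3470458984375), 31.405384063720703)
side0 opp 174 pca 2.337 rect ((607.5255737304688, 72.81796264648438), (8.984838485717773, 48.51897048950195), 44.328895568847656)
side0 ba 171 pca 2.247 rect ((533.1554565429688, -2.460613250732422), (8.919668197631836, 46.33515548706055), 38.4912223815918)
side0 bb 251 pca 2.017 rect ((531.7437744140625, 146.726318359375), (9.62893295288086, 47.48296356201172), 25.889461517333984)
```

{"api": "carry_out", "payload": {
  "steps": [
    [[0,0,0],-0.105],
    [[0,0,0],-0.105],
    [[0,0,0],-0.105],
    [[0,0,0],-0.105],
    [[0,0,0],-0.105],
    [[0,0,0],-0.105],
    [[0,0,0],-0.108],
    [[1,0.6,10],0],
    [[0,0,20],0],
    [[0,0,20],0]
  ]
}}

```text
time_s: 3.43
eef_pos: [458.4, 70.7, 189.6]
orientation: [0.493, 0.87, 0.0, 0.0]
ft_force: [1.4, -0.5, -0.3]
width: 44.8
finger_force: 0.0
```

{"api": "carry_out", "payload": {
  "steps": [
    [[0,0,15],0],
    [[0,0,15],0],
    [[0,0,10],0],
    [[0,0,10],0],
    [[0,0,7],0],
    [[0,0,0],0],
    [[0,0,0],0],
    [[0,0,0],0],
    [[0,0,0],0],
    [[0,0,0],0]
  ]
}}

```text
time_s: 4.27
eef_pos: [458.7, 70.7, 134.1]
orientation: [0.492, 0.871, 0.0, 0.0]
ft_force: [0.2, -0.7, 0.0]
width: 44.8
finger_force: 0.0
```

{"api": "carry_out", "payload": {
  "steps": [
    [[0,0,0],0],
    [[0,0,0],0],
    [[0,0,0],0],
    [[0,0,0],0],
    [[0,0,0],0],
    [[0,0,0],0],
    [[0,0,0],0],
    [[0,0,0],0],
    [[0,0,0],0],
    [[0,0,0],0]
  ],
  "fingers": 0,
  "force": 30
}}

```text
time_s: 5.1
eef_pos: [457.8, 70.3, 133.6]
orientation: [0.491, 0.871, -0.001, -0.0]
ft_force: [-3.9, -3.3, 4.2]
width: 18.5
finger_force: 30.0
```

Run:
```python
from workcell import *
from h import *
print(get_state()["width"])
a=grab_frame("side");b=grab_frame("top")
np.savez("side1.npz",**a)
x=cv2.resize(a["pixels"][180:360,240:440],(600,540),interpolation=cv2.INTER_CUBIC)
cv2.imwrite("pics/s1.png",x);W=world(a)
s=get_state();print(s["width"],s["finger_force"],s["ft_torque"])
```

```text
18.511145868435637
18.68886173606372 30.000972747802734 [-0.64560324  0.62618426 -0.04138426]
```

View pics/s1.png

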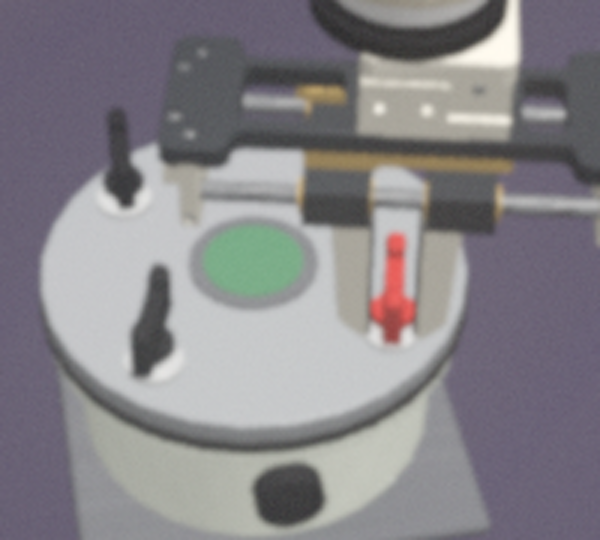

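The fingertips have closed at 18.5 mm on the hub, at crop (393,310), and not on the wing at (396,240). I'll measure the hub height from the depth map.

Run:
```python
from h import *
for n in("top0","side0","side1"):
    f=dict(np.load(n+".npz"));W=world(f);c=np.array([458.4,70.5]);a=2.114
    d=W[...,:2]-c;al=d@[np.cos(a),np.sin(a)];pe=d@[-np.sin(a),np.cos(a)]
    hsv=cv2.cvtColor(f["pixels"],cv2.COLOR_BGR2HSV)
    red=((hsv[...,0]<10)|(hsv[...,0]>170))&(hsv[...,1]>110)
    m=red&(np.abs(al)<27)&(np.abs(pe)<14)&(W[...,2]>104)
    h=np.full((7,10),0)
    print(n,"rows: perp bins, cols along; median z")
    for p in range(-14,14,3):
        print(p,[ (int(np.median(W[m&(pe>=p)&(pe<p+3)&(al>=q)&(al<q+6)][:,2])) if (m&(pe>=p)&(pe<p+3)&(al>=q)&(al<q+6)).any() else 0) for q in range(-27,27,6)])
```

```text
top0 rows: perp bins, cols along; median z
-14 [0, 0, 0, 0, 0, 0, 0, 0, 0]
-11 [0, 0, 0, 0, 120, 0, 0, 0, 0]
-8 [0, 0, 0, 119, 119, 121, 0, 0, 0]
-5 [0, 145, 139, 139, 139, 138, 143, 145, 0]
-2 [144, 145, 142, 139, 139, 139, 144, 144, 0]
1 [145, 144, 140, 139, 139, 139, 143, 144, 0]
4 [0, 0, 0, 120, 120, 120, 0, 0, 0]
7 [805, 0, 0, 120, 120, 119, 0, 0, 0]
10 [0, 0, 0, 0, 0, 0, 0, 0, 0]
13 [0, 0, 0, 0, 0, 0, 0, 0, 0]
side0 rows: perp bins, cols along; median z
-14 [0, 0, 0, 0, 0, 0, 0, 0, 0]
-11 [0, 0, 0, 0, 0, 0, 0, 0, 0]
-8 [0, 0, 0, 0, 119, 119, 0, 0, 0]
-5 [0, 0, 137, 138, 0, 118, 0, 141, 135]
-2 [0, 143, 142, 138, 138, 138, 142, 144, 135]
1 [0, 144, 143, 138, 139, 137, 143, 143, 135]
4 [0, 0, 0, 118, 119, 119, 0, 140, 130]
7 [0, 0, 0, 0, 118, 117, 0, 0, 0]
10 [0, 0, 0, 0, 0, 0, 0, 0, 0]
13 [0, 0, 0, 0, 0, 0, 0, 0, 0]
side1 rows: perp bins, cols along; median z
-14 [0, 0, 0, 0, 0, 0, 0, 0, 0]
-11 [0, 0, 0, 0, 0, 0, 0, 0, 0]
-8 [0, 0, 0, 118, 119, 117, 0, 0, 0]
-5 [0, 0, 0, 138, 137, 118, 0, 142, 137]
-2 [0, 144, 142, 138, 138, 138, 143, 144, 132]
1 [0, 143, 142, 139, 138, 138, 143, 143, 136]
4 [0, 0, 0, 118, 119, 118, 0, 142, 131]
7 [0, 0, 0, 119, 119, 118, 0, 0, 0]
10 [0, 0, 0, 0, 0, 0, 0, 0, 0]
13 [0, 0, 0, 0, 0, 0, 0, 0, 0]
```

{"api": "carry_out", "payload": {
  "steps": [
    [[0,0,0],0],
    [[0,0,0],0],
    [[0,0,0],0],
    [[0,0,0],0],
    [[0,0,-4],0],
    [[0,0,-5],0],
    [[0,0,0],0],
    [[0,0,0],0],
    [[0,0,0],0],
    [[0,0,0],0]
  ],
  "fingers": 40
}}

```text
time_s: 6.03
eef_pos: [458.4, 70.7, 142.6]
orientation: [0.492, 0.871, -0.0, -0.0]
ft_force: [0.1, 0.0, -0.4]
width: 39.7
finger_force: 0.0
```

{"api": "carry_out", "payload": {
  "steps": [
    [[0,0,0],0],
    [[0,0,0],0],
    [[0,0,0],0],
    [[0,0,0],0],
    [[0,0,0],0],
    [[0,0,0],0],
    [[0,0,0],0],
    [[0,0,0],0],
    [[0,0,0],0],
    [[0,0,0],0]
  ],
  "fingers": 0,
  "force": 30
}}

```text
time_s: 6.87
eef_pos: [457.8, 70.3, 142.6]
orientation: [0.492, 0.871, -0.001, -0.001]
ft_force: [-4.0, -3.6, 4.8]
width: 8.8
finger_force: 30.0
```

{"api": "carry_out", "payload": {
  "steps": [
    [[0,0,0],0.11],
    [[0,0,0],0.11],
    [[0,0,0],0.11],
    [[0,0,0],0.11],
    [[0,0,0],0.11],
    [[0,0,0],0.11],
    [[0,0,0],0.11],
    [[0,0,0],0.11],
    [[0,0,0],0.11],
    [[0,0,0],0.11]
  ]
}}

```text
time_s: 7.7
eef_pos: [459.4, 70.3, 142.7]
orientation: [0.875, 0.483, 0.001, 0.001]
ft_force: [5.8, -5.0, -6.6]
width: 8.9
finger_force: 30.0
```

{"api": "carry_out", "payload": {
  "steps": [
    [[0,0,0],0.03],
    [[0,0,0],0.03],
    [[0,0,0],0],
    [[0,0,0],0],
    [[0,0,0],0],
    [[0,0,0],0],
    [[0,0,0],0],
    [[0,0,0],0],
    [[0,0,0],0],
    [[0,0,0],0]
  ]
}}

```text
time_s: 8.53
eef_pos: [459.5, 70.3, 142.6]
orientation: [0.888, 0.459, 0.001, 0.001]
ft_force: [5.5, -4.5, -6.6]
width: 8.6
finger_force: 30.1
```

{"api": "carry_out", "payload": {
  "steps": [
    [[0,0,0],0],
    [[0,0,0],0],
    [[0,0,0],0],
    [[0,0,0],0],
    [[0,0,0],0],
    [[0,0,-10],0],
    [[0,0,-20],0],
    [[0,0,-20],0],
    [[0,0,-20],0],
    [[0,0,-20],0]
  ],
  "fingers": 40
}}

```text
time_s: 9.37
eef_pos: [458.3, 70.7, 234.4]
orientation: [0.888, 0.459, 0.0, 0.0]
ft_force: [0.3, -0.1, 0.3]
width: 40.2
finger_force: 0.0
```

{"api": "carry_out", "payload": {
  "steps": [
    [[14.6,20.2,0],0],
    [[14.6,20.2,0],0],
    [[14.6,20.2,0],0],
    [[14.6,20.2,0],0],
    [[14.7,20.2,0],0],
    [[14.7,20.2,0],0],
    [[0,0,0],-0.11],
    [[0,0,0],-0.11],
    [[0,0,0],-0.11],
    [[0,0,0],-0.11]
  ]
}}

```text
time_s: 10.2
eef_pos: [608.0, 72.2, 233.3]
orientation: [0.765, 0.644, 0.0, -0.0]
ft_force: [0.1, -0.1, 0.2]
width: 39.7
finger_force: 0.0
```

{"api": "carry_out", "payload": {
  "steps": [
    [[0,0,0],-0.11],
    [[0,0,0],-0.11],
    [[0,0,0],-0.11],
    [[0,0,0],-0.11],
    [[0,0,0],-0.11],
    [[0,0,0],-0.11],
    [[0,0,0],-0.11],
    [[0,0,0],-0.11],
    [[0,0,0],-0.062],
    [[0,0,0],0]
  ]
}}

```text
time_s: 11.03
eef_pos: [608.0, 72.2, 233.4]
orientation: [0.391, 0.92, 0.0, 0.0]
ft_force: [-0.4, 0.0, 0.2]
width: 39.8
finger_force: 0.0
```

Run:
```python
from workcell import *
from h import *
for n in("top","side"):
    f=grab_frame(n);W=world(f)
    for k,c in dict(red=(458.4,70.6),opp=(608,72.3),ba=(534,-3),bb=(532,146)).items():
        m=(np.hypot(W[...,0]-c[0],W[...,1]-c[1])<27)&(W[...,2]>132)&(W[...,2]<150)
        P=W[m][:,:2]
        if len(P)<60: print(n,k,len(P));continue
        w,v=np.linalg.eigh(np.cov(P.T));print(n,k,len(P),"q",round((2.3676-np.arctan2(v[1,1],v[0,1])+.5)%np.pi-.5,3),cv2.minAreaRect(P.astype(np.float32))[:2])
print(get_state()["joints"])
```

```text
top red 0
top opp 0
top ba 0
top bb 0
side red 316 q 1.404 ((457.509521484375, 71.29576873779297), (46.286163330078125, 11.648398399353027))
side opp 172 q 0.028 ((607.371337890625, 72.83026123046875), (9.030577659606934, 48.39113998413086))
side ba 181 q 0.118 ((533.150634765625, -2.4732227325439453), (8.939741134643555, 46.050899505615234))
side bb 250 q 0.35 ((531.5783081054688, 146.66278076171875), (9.928232192993164, 46.788570404052734))
[ 4.21049123e-02  4.70899170e-01  1.49016820e+00  4.77099799e-05
  1.18021108e+00 -7.20490493e-01]
```

Red is tight at q≈1.40, and the other three haven't moved. Next I'll descend on the opposite screw (TCP z 142.5) and turn it 1.37 rad.

{"api": "carry_out", "payload": {
  "steps": [
    [[0,0,20],0],
    [[0,0,20],0],
    [[0,0,18],0],
    [[0,0,13],0],
    [[0,0,10],0],
    [[0,0,9.5],0],
    [[0,0,0],0],
    [[0,0,0],0],
    [[0,0,0],0],
    [[0,0,0],0]
  ]
}}

```text
time_s: 11.97
eef_pos: [608.5, 72.1, 143.0]
orientation: [0.392, 0.92, 0.0, 0.001]
ft_force: [-0.2, -0.0, 0.2]
width: 40.5
finger_force: 0.0
```

{"api": "carry_out", "payload": {
  "steps": [
    [[0,0,0],0],
    [[0,0,0],0],
    [[0,0,0],0],
    [[0,0,0],0],
    [[0,0,0],0],
    [[0,0,0],0],
    [[0,0,0],0],
    [[0,0,0],0],
    [[0,0,0],0],
    [[0,0,0],0]
  ],
  "fingers": 0,
  "force": 30
}}

```text
time_s: 12.8
eef_pos: [607.7, 71.7, 142.2]
orientation: [0.392, 0.92, -0.0, -0.0]
ft_force: [-4.1, -2.9, 4.3]
width: 8.8
finger_force: 30.0
```

{"api": "carry_out", "payload": {
  "steps": [
    [[0,0,0],0.11],
    [[0,0,0],0.11],
    [[0,0,0],0.11],
    [[0,0,0],0.11],
    [[0,0,0],0.11],
    [[0,0,0],0.11],
    [[0,0,0],0.11],
    [[0,0,0],0.11],
    [[0,0,0],0.11],
    [[0,0,0],0.11]
  ]
}}

```text
time_s: 13.63
eef_pos: [608.9, 72.0, 142.2]
orientation: [0.817, 0.577, 0.001, 0.001]
ft_force: [3.2, -2.4, -2.5]
width: 8.6
finger_force: 30.0
```

{"api": "carry_out", "payload": {
  "steps": [
    [[0,0,0],0.11],
    [[0,0,0],0.11],
    [[0,0,0],0.05],
    [[0,0,0],0],
    [[0,0,0],0],
    [[0,0,0],0],
    [[0,0,0],0],
    [[0,0,0],0],
    [[0,0,0],0],
    [[0,0,0],0]
  ]
}}

```text
time_s: 14.47
eef_pos: [609.2, 71.8, 142.2]
orientation: [0.886, 0.464, 0.001, 0.001]
ft_force: [5.1, -1.9, -3.3]
width: 8.5
finger_force: 30.0
```

{"api": "carry_out", "payload": {
  "steps": [
    [[0,0,0],0],
    [[0,0,0],0],
    [[0,0,0],0],
    [[0,0,0],0],
    [[0,0,0],0],
    [[0,0,-10],0],
    [[0,0,-20],0],
    [[0,0,-20],0],
    [[0,0,-20],0],
    [[0,0,-20],0]
  ],
  "fingers": 40
}}

```text
time_s: 15.3
eef_pos: [608.0, 72.2, 233.9]
orientation: [0.886, 0.464, 0.0, 0.0]
ft_force: [0.2, -0.1, 0.3]
width: 40.1
finger_force: 0.0
```

Run:
```python
from workcell import *
from h import *
f=grab_frame("side");W=world(f)
for k,c in dict(red=(458.4,70.6),opp=(608,72.3),ba=(534,-3),bb=(532,146)).items():
    m=(np.hypot(W[...,0]-c[0],W[...,1]-c[1])<27)&(W[...,2]>132)&(W[...,2]<150)
    P=W[m][:,:2];w,v=np.linalg.eigh(np.cov(P.T));print(k,len(P),"q",round((2.3676-np.arctan2(v[1,1],v[0,1])+.5)%np.pi-.5,3))
```

```text
red 314 q 1.4
opp 280 q 1.392
ba 178 q 0.114
bb 251 q 0.347
```

```bash
python3 -c "
from workcell import *
print(sign_off())"
```

```text
the job is handed in; nothing more can be done
None
```

The red wing screw was tightened first (about 1.40 rad), then the one diagonally across (about 1.39 rad); the other two are still loose (0.11 and 0.35 rad), the gripper has let go and is clear, and the job is handed in (no verdict was returned).

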